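Put the lift-out cup back in the hall turntable

TASK

Put the loose tapered plastic cup back into the one empty socket of the turntable tray: hold it upright by its straight upper part, lower it in and let go as soon as it rests, without dropping it in or pressing it down so that it wedges tight. It should end standing upright in the socket; leave the straight-sided canister where it is and do not knock over the glass of pens.

Things in the scene. Friction and masses are not known exactly. Their poses are not given: they have to be found in the camera images.
- cup_band (a point): Loose white plastic cup, open top, 100 mm tall, ~130 g, upright on the birch board (board top at z = 18 mm). Lower 48 mm tapered: foot 34 mm across, widening evenly to 56; upper 52 mm a straight round band, 56 mm across, 3 mm wall. Point: on the axis at mid-band, where to grip, 74 mm above the foot, 26 below the rim; z up the axis. With the cup at rest in the socket it is about 36 mm above the mouth.
- socket_mouth (a point): Empty one of 3 white tapered sockets (55 tall, 58 wide) 80 mm from the axis of a 270 mm round tray that turns lightly if pushed; the others hold like cups (torch, coins; tops to 155 mm above tray), 139 mm off. Point: centre of its mouth, 93 mm above the table; z up, x outward. Bore 52 mm across, narrowing like the cup (1 mm radius per 4.4 mm): the cup hangs by its taper, foot 38 mm down, off the floor.
- canister: Straight-sided white plastic canister with a closed lid, 58 mm across, 98 mm tall, loose on the board; looks like the cup but is not tapered. Origin at the centre of its underside.
- pen_glass: Clear glass tumbler holding four pens, loose on the board, 72 mm across at the rim, 95 mm tall, pens up to 146 mm. Origin at the centre of its underside.
There are look-alikes about, which are no part of the job. What is shaped like the part that bears cup_band but purple is not meant.

How it is judged:
By the outcome, as a careful person would: the job done as asked, in the order asked, and still so for the second after the job is handed in, with the robot touching nothing.
It also fails if it takes over 40 s, if anything falls off the work surface, if the arm or the gripper's body presses on something with over 40 N, if the wrist force passes 120 N, or if a joint passes its speed limit or range.

ROBOT

A 6-joint arm with a two-finger parallel gripper is mounted at the origin on the work surface. World frame = base frame: x ahead of the robot, y to its left, z up, the work surface at z = 0. Lengths are in m, angles in degrees, forces in N, time in s.
With the tool pointing down it reaches from about 0.35 to 0.875 m from the base axis. Payload 4.2 kg.
Tool frame: the origin (TCP) lies midway between the tips of the shut fingers; the grasp point (between the pads) lies 19 mm behind it; z points along the fingers, y is the direction in which the jaws open and shut (so a half turn about z gives the same grasp; the last joint's range is limited). The gripper opens to 87 mm and grips with 3 to 60 N. Pads are 19 mm wide; open, the fingers measure 117 mm over their backs; the gripper's body (75 mm by 190 mm) begins 51 mm behind the grasp point.
Start: joints at [90.619, 22.042, 0.453, 0, -68.411, -14.817], TCP at [0.153, 0.606, 0.223] pointing down, gripper open.
Joint ranges: [-179.83, 179.83], [-69.29, 118.12], [-61.27, 80.66], [-181.25, 117.63], [-171.15, -9.14], [-177.46, 177.46]. Speed limits (degrees/s): [159.86, 159.86, 180, 180, 180, 180].

INTERFACE

Orientations are given as a 3x3 rotation matrix whose columns are the frame's x, y, z axes.
In Python, from station import r gives the robot as it stands.
- The arm moves only by the tool servo_tool, never from a script. Its arguments are lists of equal length, an entry for each row: "slide": the shift along the world's x, y, z in units of 60 mm (1.0 is 60 mm), a list of three; "twist": the turn, a rotation vector about the world's x, y, z in units of 6 degrees (1.0 is 6 degrees), a list of three; "gripper": the closure, from 0 (fully open) to 1 (shut). In form: {"slide": [[x, y, z], ...], "twist": [[wx, wy, wz], ...], "gripper": [gripper, ...]}. A call has 1 to 12 rows; each row shifts and turns the commanded pose from where the row before left it; what a row does not reach is not made up. A row lasts 1/8 s, in which the tool goes at most 62.5 mm and 10.7 degrees, less where a joint would pass 70% of its speed; a pose out of reach is approached as far as the arm can. A call is refused whole if a number of a shift passes 1 or a number of a turn 1, either way. A call with a gripper value outside its range is refused whole. The fingers move at their own pace and stop on an object; the grip force is fixed at half the most. Time passes only in rows, so rows that do not move let the fingers close. It gives the time, the measured TCP pose, the force and the opening at its end, in the units of the state.
- r.sense(): the state, without advancing time (a new reading comes with each control period).
- r.capture(name): name is "scene" or "side" or "wrist"; returns a dict with "image" (480x640x3 uint8, blue, green, red), "intrinsics" (3x3 intrinsics, pixels), "R" (3x3) and "t" (3): a world point X has camera coordinates R X + t. Camera axes: x right, y down, z forward; pixel columns grow to the right and rows downward; lengths in m; the calibration is good to about 2 mm. The wrist camera is an equidistant fisheye: a pixel r from the principal point sees the ray r / f radians off the axis. A picture is of the moment at which its call begins. There is no depth.
- r.finish_job(): hands the job in, once; it reports no verdict.
The state is a dict: "time_s": time; "joints": joint angles; "joint_velocities": joint speeds; "effort": joint torques, N m; "tcp_pos": TCP position; "ee_rot": TCP orientation; "wrist_force": force on the tool from outside, world axes, zero at the start; "moment": the same for the moment, N m; "gripper_width": opening from 0.0 (shut) to 1.0 (fully open).
Only numpy, scipy, OpenCV 4.12 (cv2) and the standard library are available. Lean on these libraries where they do the work, as an engineer would, in place of code of your own. Each camera call takes 0.05 s, during which the arm holds its last target.

## Working session

There is one attempt and no reset: what is moved stays moved. The work goes in short steps, Python scripts to look and compute and a tool call to move; the robot and the scene stay as the last step left them, time stands still between calls to the robot, and variables do not carry over. Pictures are saved under pics/ and viewed, and the job is handed in when it is done.

Besides the shell and the picture viewer there is one more tool, called after "Request:" by a JSON object that holds its "method" and its "body", one argument or row to a line. servo_tool: Moves the arm, as the interface text tells. Its arguments: {"type":"object","properties":{"slide":{"type":"array","items":{"type":"array","items":{"type":"number"}}},"twist":{"type":"array","items":{"type":"array","items":{"type":"number"}}},"gripper":{"type":"array","items":{"type":"number"}}},"required":["slide","twist","gripper"]}

```bash
mkdir -p pics; ls; python3 - <<'E'
from station import r
import cv2
s=r.sense();print(s)
for n in ["scene","side","wrist"]:
    c=r.capture(n);cv2.imwrite(f"pics/{n}0.png",c["image"]);print(n,c["intrinsics"],c["R"],c["t"])
E
```

```text
pics
{'time_s': 0.0, 'joints': array([ 9.06185949e+01,  2.20900265e+01,  3.79411463e-01, -3.06219092e-02,
       -6.84114721e+01, -1.48162732e+01]), 'joint_velocities': array([ 0.01677576,  0.00621957, -0.03291787, -0.03163155, -0.00659557,
       -0.0368829 ]), 'effort': array([-1.34801281e-03, -3.90665567e+01,  1.87405926e+01,  4.21996593e+00,
        1.09177371e-02, -1.92740881e-04]), 'tcp_pos': array([0.15312137, 0.60532102, 0.22146061]), 'ee_rot': array([[ 9.69406925e-01, -2.45458733e-01, -4.73927880e-04],
       [-2.45459182e-01, -9.69404574e-01, -2.13601375e-03],
       [ 6.48753737e-05,  2.18699647e-03, -9.99997606e-01]]), 'wrist_force': array([-0.24483557,  0.38646971, -0.39605511]), 'moment': array([ 0.02493688, -0.03764324, -0.03379093]), 'gripper_width': 1.002379721396008}
scene [[471.14215783   0.         316.99589626]
 [  0.         471.14215783 241.12420652]
 [  0.           0.           1.        ]] [[ 0.72906352  0.68429951 -0.01416214]
 [ 0.54673852 -0.59470222 -0.58941178]
 [-0.41175645  0.42197564 -0.8077086 ]] [-0.25598415 -0.36081148  1.29244227]
side [[442.40504968   0.         319.85014348]
 [  0.         442.40504968 238.36420952]
 [  0.           0.           1.        ]] [[-0.96958366 -0.24458922 -0.00914532]
 [-0.14462693  0.60266343 -0.78478013]
 [ 0.19746031 -0.75958733 -0.6197068 ]] [0.46180772 0.27511885 0.95165223]
wrist [[371.64829954   0.         317.7409847 ]
 [  0.         371.64829954 242.23142568]
 [  0.           0.           1.        ]] [[-0.24475848 -0.96958128  0.00233185]
 [-0.93862754  0.23754609  0.25010037]
 [-0.24304655  0.05902545 -0.96821711]] [ 0.62382874 -0.02972689  0.38956445]
```

View pics/scene0.png

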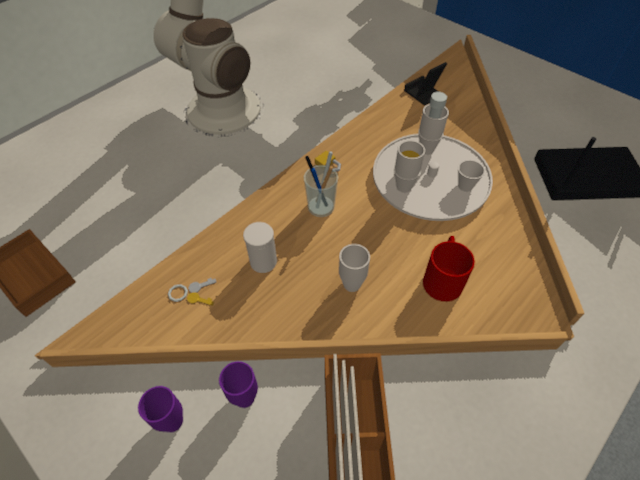

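View pics/side0.png

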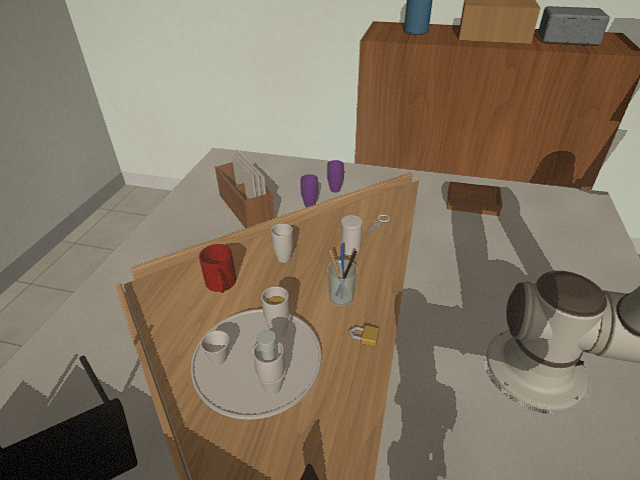

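View pics/wrist0.png

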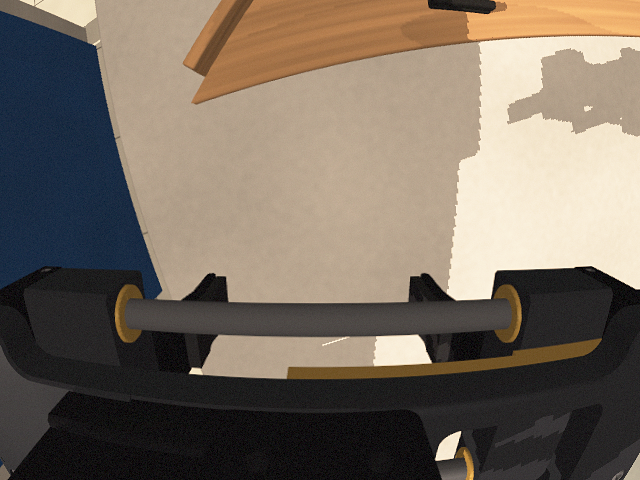

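```bash
python3 - <<'E'
import cv2,numpy as np
a=cv2.imread("pics/scene0.png");b=cv2.imread("pics/side0.png")
def cr(im,x,y,w,h,s): return cv2.resize(im[y:y+h,x:x+w],None,fx=s,fy=s,interpolation=cv2.INTER_CUBIC)
t=np.hstack([cr(a,325,235,60,60,5),cr(a,440,150,60,60,5)]);u=np.hstack([cr(b,255,210,60,60,5),cr(b,185,315,60,60,5)])
cv2.imwrite("pics/crop0.png",np.vstack([t,u]))
E
```

```text
(no output)
```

View pics/crop0.png

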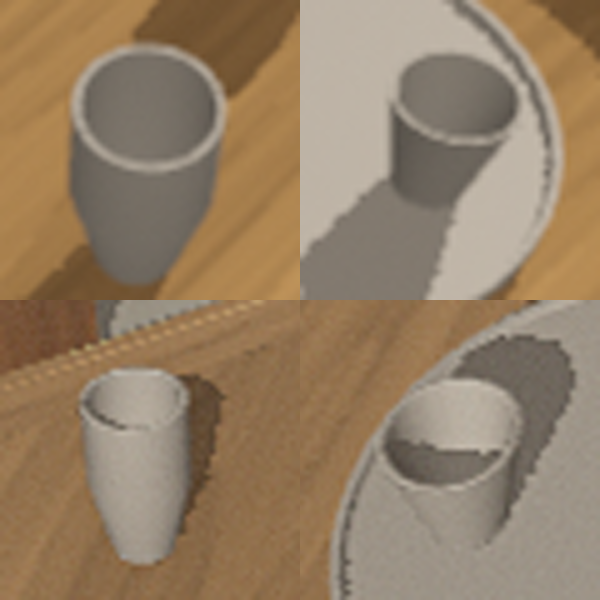

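```bash
cat > h.py <<'E'
import numpy as np,cv2
from station import r
def ray(c,uv):
    K=c["intrinsics"];d=np.array([(uv[0]-K[0,2])/K[0,0],(uv[1]-K[1,2])/K[1,1],1.])
    R=np.array(c["R"]);return -R.T@c["t"],R.T@d
def onz(c,uv,z):
    o,d=ray(c,uv);return o+d*(z-o[2])/d[2]
def tri(c1,u1,c2,u2):
    A=[];B=[]
    for c,u in((c1,u1),(c2,u2)):
        o,d=ray(c,u);d=d/np.linalg.norm(d);P=np.eye(3)-np.outer(d,d);A.append(P);B.append(P@o)
    return np.linalg.solve(sum(A),sum(B))
def proj(c,X):
    p=np.array(c["R"])@np.asarray(X).T+np.array(c["t"])[:,None];K=c["intrinsics"]
    return (p[:2]/p[2]*K[0,0]+K[:2,2:3]).T
def circ(c,o,rad):
    a=np.linspace(0,2*np.pi,73);return proj(c,np.c_[o[0]+rad*np.cos(a),o[1]+rad*np.sin(a),np.full(73,o[2])])
E
python3 - <<'E'
from h import *
a=r.capture("scene");b=r.capture("side")
for n,u,v,z in(("cup",(354.3,256.0),(281.6,229.6),.118),("sock",(471,169.2),(215,341.2),.093),("can",(260,232.5),(351,222),.116)):
    print(n,onz(a,u,z),onz(b,v,z),tri(a,u,b,v))
# tray disc by low saturation contour in side
for c,n,box in((a,"scene",(365,130,135,95)),(b,"side",(180,300,150,125))):
    x,y,w,h=box;im=c["image"][y:y+h,x:x+w];hsv=cv2.cvtColor(im,cv2.COLOR_BGR2HSV)
    m=((hsv[...,1]<60)).astype(np.uint8)*255
    cs,_=cv2.findContours(m,cv2.RETR_EXTERNAL,cv2.CHAIN_APPROX_NONE);k=max(cs,key=cv2.contourArea)
    P=np.array([onz(c,p,.03)[:2] for p in (k[:,0]+[x,y])])
    # circle fit w/ trimming on radius 135
    Q=P.copy()
    for i in range(8):
        A=np.c_[2*Q,np.ones(len(Q))];s=np.linalg.lstsq(A,(Q**2).sum(1),rcond=None)[0];R=np.sqrt(s[2]+s[:2]@s[:2])
        d=np.abs(np.linalg.norm(P-s[:2],axis=1)-R);Q=P[d<max(.004,np.median(d)*1.5)]
    print(n,s[:2],R,len(Q),len(P))
E
```

```text
cup [ 0.62725242 -0.19252872  0.118     ] [ 0.62547471 -0.19043901  0.118     ] [ 0.62638843 -0.19191074  0.11665727]
sock [0.6547979 0.1641628 0.093    ] [0.65238882 0.16679988 0.093     ] [0.65374306 0.165711   0.09120491]
can [ 0.45970792 -0.27150108  0.116     ] [ 0.45751234 -0.26767853  0.116     ] [ 0.4581274  -0.27055728  0.11377495]
scene [0.57226425 0.15514274] 0.13671291679852965 270 301
side [0.57922512 0.14134487] 0.13691961276335846 314 362
```

```bash
python3 - <<'E'
from h import *
a=r.capture("scene");b=r.capture("side");w=r.capture("wrist");s=r.sense()
C=-w["R"].T@w["t"];print("cam in tool",s["ee_rot"].T@(C-s["tcp_pos"]))
print("axis in tool",s["ee_rot"].T@w["R"][2])
print("mug top",tri(a,(452,259),b,(217,255)),"mug base scene",onz(a,(445,290),.018))
print("pen rim",tri(a,(321,175),b,(342,268)))
print("torch top",tri(a,(439,98),b,(265,337)),"coins rim",tri(a,(410,147),b,(275,292)))
for c,n in((a,"scene"),(b,"side")):
    im=c["image"].copy()
    for o,R in(((.6264,-.1915,.118),.028),((.6264,-.1915,.018),.017),((.6536,.1655,.093),.029),((.6536,.1655,.093),.026)):
        cv2.polylines(im,[np.round(circ(c,o,R)*16).astype(np.int32)],True,(0,255,0),1,cv2.LINE_AA,4)
    x,y=(320,120) if n=="scene" else(180,200)
    cv2.imwrite(f"pics/ov_{n}.png",cv2.resize(im[y:y+185,x:x+185],None,fx=3,fy=3,interpolation=cv2.INTER_CUBIC))
E
```

```text
cam in tool [ 6.83550650e-02  2.74522582e-05 -1.61470383e-01]
axis in tool [-2.50153134e-01  7.73093736e-04  9.68205976e-01]
mug top [ 0.75642923 -0.07005592  0.10503932] mug base scene [ 0.77045441 -0.07806392  0.018     ]
pen rim [ 0.44315136 -0.08357315  0.11674112]
torch top [0.52295578 0.20386791 0.18825837] coins rim [0.55276694 0.06709993 0.15958502]
```

View pics/ov_scene.png

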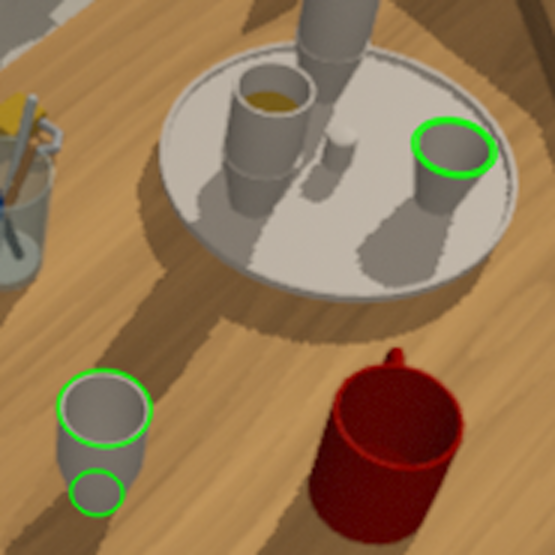

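View pics/ov_side.png

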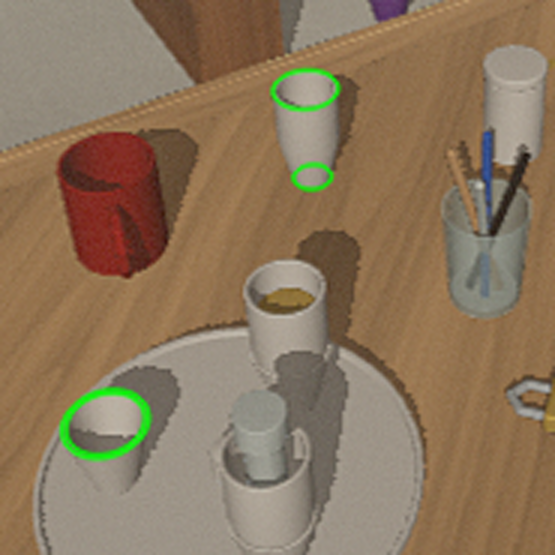

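Request:
{"method": "servo_tool", "body": {
  "slide": [
    [0.25, -0.4, 0.2],
    [0.48, -0.8, 0.2],
    [0.48, -0.8, 0.2],
    [0.48, -0.8, 0.2],
    [0.48, -0.8, 0],
    [0.48, -0.8, 0],
    [0.48, -0.8, 0],
    [0.48, -0.8, 0],
    [0.48, -0.8, 0],
    [0.48, -0.8, 0],
    [0.48, -0.8, 0],
    [0.48, -0.8, 0]
  ],
  "twist": [
    [0, 0, 0.4],
    [0, 0, 0.4],
    [0, 0, 0.4],
    [0, 0, 0.4],
    [0, 0, 0.4],
    [0, 0, 0.4],
    [0, 0, 0.4],
    [0, 0, 0.4],
    [0, 0, 0.4],
    [0, 0, 0.4],
    [0, 0, 0.4],
    [0, 0, 0.4]
  ],
  "gripper": [0, 0, 0, 0, 0, 0, 0, 0, 0, 0, 0, 0]
}}

```text
time_s: 1.9
tcp_pos: [0.4858, 0.0522, 0.271]
ee_rot: [[0.967, 0.254, 0.001], [0.254, -0.967, 0.0], [0.001, -0.0, -1.0]]
wrist_force: [1.3, 1.6, 0.4]
gripper_width: 1.002
```

Request:
{"method": "servo_tool", "body": {
  "slide": [
    [0.47, -0.8, 0],
    [0.47, -0.8, 0],
    [0.47, -0.8, 0],
    [0.47, -0.8, 0],
    [0.3, -0.55, 0],
    [0.16, -0.31, -0.3],
    [0, 0, -0.4],
    [0, 0, 0]
  ],
  "twist": [
    [0, 0, 0],
    [0, 0, 0],
    [0, 0, 0],
    [0, 0, 0],
    [0, 0, 0],
    [0, 0, 0],
    [0, 0, 0],
    [0, 0, 0]
  ],
  "gripper": [0, 0, 0, 0, 0, 0, 0, 0]
}}

```text
time_s: 2.9
tcp_pos: [0.6236, -0.189, 0.2251]
ee_rot: [[0.968, 0.252, -0.007], [0.252, -0.968, 0.001], [-0.006, -0.003, -1.0]]
wrist_force: [-0.1, 0.0, 0.2]
gripper_width: 0.997
```

```bash
python3 - <<'E'
from h import *
s=r.sense();print(s["tcp_pos"],s["ee_rot"],s["wrist_force"],s["joints"])
c=r.capture("wrist");cv2.imwrite("pics/w1.png",c["image"])
b=r.capture("side");cv2.imwrite("pics/s1.png",b["image"])
E
```

```text
[ 0.62359785 -0.1890426   0.22506297] [[ 0.9676941   0.2520363  -0.00677043]
 [ 0.25205104 -0.96771292  0.00140663]
 [-0.00619731 -0.00306769 -0.99997609]] [-0.07472584  0.00168393  0.23894465] [-2.69911618e+00  2.47743683e+01  5.12747461e+00 -6.59254431e-02
 -7.07444036e+01  1.07319727e+02]
```

View pics/w1.png

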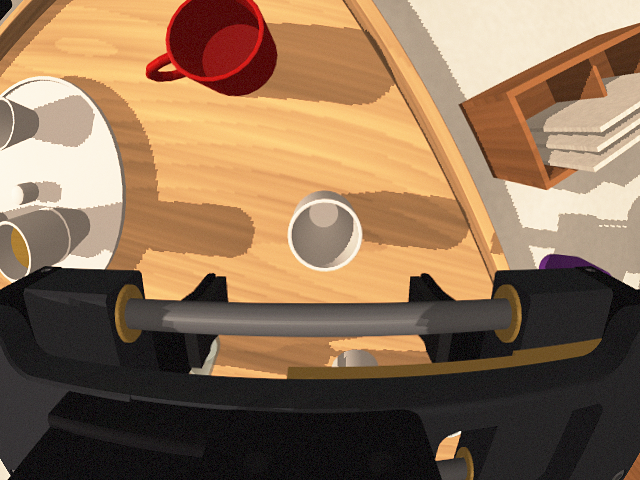

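```bash
cat >> h.py <<'E'
def wz(c,uv,z):
    K=c["intrinsics"];p=np.array([uv[0]-K[0,2],uv[1]-K[1,2]]);q=np.hypot(*p);th=q/K[0,0]
    d=np.r_[p/q*np.sin(th),np.cos(th)];R=np.array(c["R"]);o=-R.T@c["t"];d=R.T@d
    return o+d*(z-o[2])/d[2]
def fit(P):
    A=np.c_[2*P,np.ones(len(P))];s=np.linalg.lstsq(A,(P**2).sum(1),rcond=None)[0];return s[:2],np.sqrt(s[2]+s[:2]@s[:2])
E
python3 - <<'E'
from h import *
c=r.capture("wrist");s=r.sense();print(s["tcp_pos"])
print(c["t"])
im=c["image"];hsv=cv2.cvtColor(im,cv2.COLOR_BGR2HSV)
m=((hsv[...,1]<45)&(hsv[...,2]>190)).astype(np.uint8);m[:, :280]=0;m[:,370:]=0;m[:185]=0;m[275:]=0
ys,xs=np.nonzero(m);P=np.array([wz(c,p,.118)[:2] for p in zip(xs,ys)])
# bright pixels near rim; trimmed
cen,R=fit(P)
for i in range(6):
    d=np.linalg.norm(P-cen,axis=1);k=(d>.0235)&(d<.0305);cen,R=fit(P[k])
print(cen,R,k.sum())
E
```

```text
[ 0.62581179 -0.18920486  0.22952997]
[-0.34210211  0.50751435  0.53436267]
[ 0.62804429 -0.19259627] 0.02625277285638173 662
```

Request:
{"method": "servo_tool", "body": {
  "slide": [
    [0.03, -0.04, -0.2],
    [0, 0, -0.4],
    [0, 0, -0.4],
    [0, 0, -0.4],
    [0, 0, -0.4],
    [0, 0, -0.4],
    [0, 0, -0.25],
    [0, 0, -0.15],
    [0, 0, 0],
    [0, 0, 0]
  ],
  "twist": [
    [0, 0, 0],
    [0, 0, 0],
    [0, 0, 0],
    [0, 0, 0],
    [0, 0, 0],
    [0, 0, 0],
    [0, 0, 0],
    [0, 0, 0],
    [0, 0, 0],
    [0, 0, 0]
  ],
  "gripper": [0, 0, 0, 0, 0, 0, 0, 0, 0, 0]
}}

```text
time_s: 4.3
tcp_pos: [0.628, -0.1922, 0.0735]
ee_rot: [[0.968, 0.252, 0.002], [0.252, -0.968, -0.0], [0.002, 0.001, -1.0]]
wrist_force: [-0.0, 0.1, -0.3]
gripper_width: 0.998
```

```bash
python3 - <<'E'
from h import *
s=r.sense();print(s["tcp_pos"],s["ee_rot"],s["wrist_force"])
c=r.capture("wrist");cv2.imwrite("pics/w2.png",c["image"])
b=r.capture("side");cv2.imwrite("pics/s2.png",cv2.resize(b["image"][150:330,180:420],None,fx=3,fy=3))
E
```

```text
[ 0.62798537 -0.19220789  0.0735105 ] [[ 9.67630267e-01  2.52365160e-01  1.86867409e-03]
 [ 2.52366259e-01 -9.67631713e-01 -3.73860544e-04]
 [ 1.71383893e-03  8.33349066e-04 -9.99998184e-01]] [-0.04486604  0.06581069 -0.34335159]
```

View pics/s2.png

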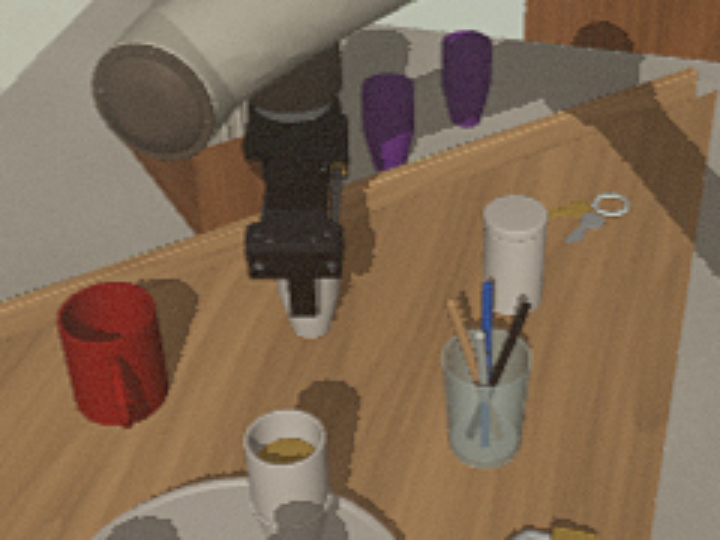

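View pics/w2.png

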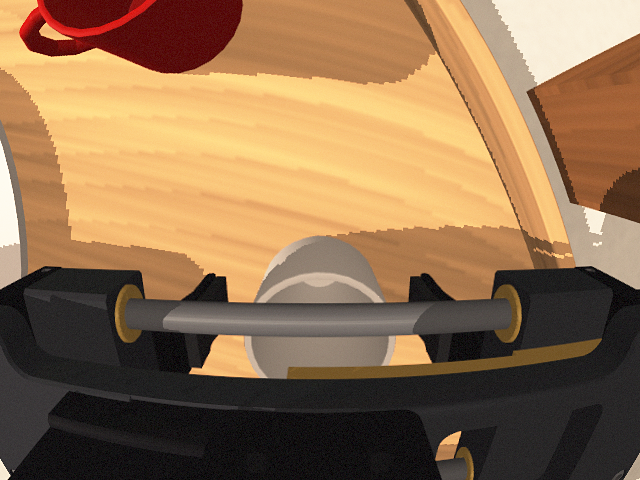

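Cup rim (248–393 px) sits centred between the fingers (227–410 px). Closing.

Request:
{"method": "servo_tool", "body": {
  "slide": [
    [0, 0, 0],
    [0, 0, 0],
    [0, 0, 0],
    [0, 0, 0],
    [0, 0, 0],
    [0, 0, 0],
    [0, 0, 0],
    [0, 0, 0]
  ],
  "twist": [
    [0, 0, 0],
    [0, 0, 0],
    [0, 0, 0],
    [0, 0, 0],
    [0, 0, 0],
    [0, 0, 0],
    [0, 0, 0],
    [0, 0, 0]
  ],
  "gripper": [1, 1, 1, 1, 1, 1, 1, 1]
}}

```text
time_s: 5.4
tcp_pos: [0.6273, -0.1921, 0.0726]
ee_rot: [[0.968, 0.252, 0.0], [0.252, -0.968, -0.0], [0.0, 0.0, -1.0]]
wrist_force: [0.9, 1.4, 0.3]
gripper_width: 0.621
```

Request:
{"method": "servo_tool", "body": {
  "slide": [
    [0, 0, 0.1],
    [0, 0, 0.2],
    [0, 0, 0.3],
    [0, 0, 0.4],
    [0, 0, 0.5],
    [0, 0, 0.5],
    [0, 0, 0.4],
    [0, 0, 0.3],
    [0, 0, 0.1],
    [0, 0, 0],
    [0, 0, 0],
    [0, 0, 0]
  ],
  "twist": [
    [0, 0, 0],
    [0, 0, 0],
    [0, 0, 0],
    [0, 0, 0],
    [0, 0, 0],
    [0, 0, 0],
    [0, 0, 0],
    [0, 0, 0],
    [0, 0, 0],
    [0, 0, 0],
    [0, 0, 0],
    [0, 0, 0]
  ],
  "gripper": [1, 1, 1, 1, 1, 1, 1, 1, 1, 1, 1, 1]
}}

```text
time_s: 6.9
tcp_pos: [0.6269, -0.1921, 0.2395]
ee_rot: [[0.968, 0.252, -0.002], [0.252, -0.968, 0.0], [-0.002, -0.001, -1.0]]
wrist_force: [-0.0, 0.4, -2.0]
gripper_width: 0.627
```

```bash
python3 - <<'E'
from h import *
s=r.sense();print(s["tcp_pos"],s["wrist_force"],s["gripper_width"])
a=r.capture("scene");b=r.capture("side");w=r.capture("wrist")
cv2.imwrite("pics/l_sc.png",a["image"]);cv2.imwrite("pics/l_si.png",cv2.resize(b["image"][120:330,150:420],None,fx=2.9,fy=2.9))
cv2.imwrite("pics/l_w.png",w["image"])
E
```

```text
[ 0.62688748 -0.19206296  0.23952225] [-0.00529788  0.39056464 -2.03949107] 0.6273051544458399
```

View pics/l_sc.png

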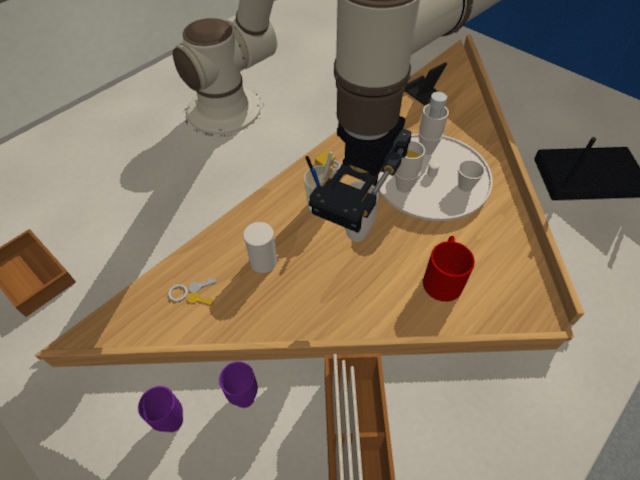

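View pics/l_si.png

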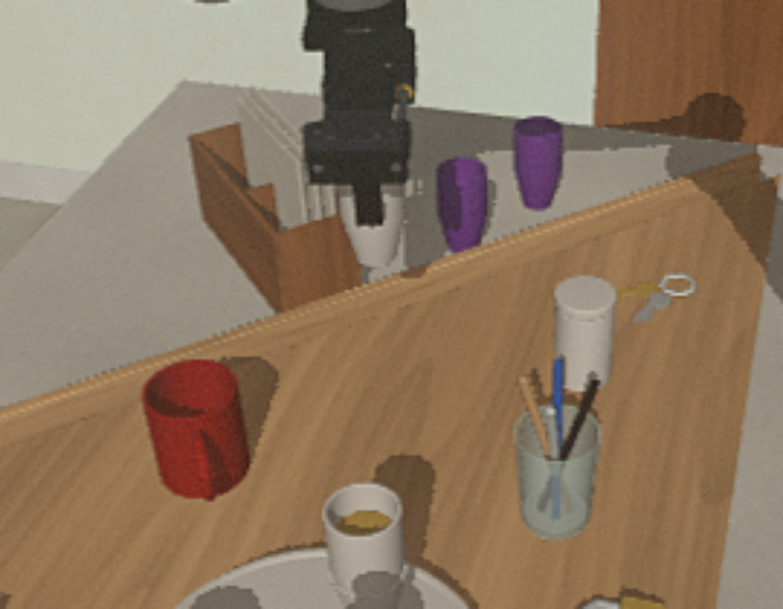

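Request:
{"method": "servo_tool", "body": {
  "slide": [
    [0, 0.2, 0],
    [0.05, 0.5, 0],
    [0.05, 0.7, 0],
    [0.05, 0.8, 0],
    [0.05, 0.8, 0],
    [0.05, 0.8, 0],
    [0.05, 0.7, 0],
    [0.05, 0.6, 0],
    [0.05, 0.46, 0],
    [0.03, 0.3, 0],
    [0, 0.1, 0],
    [0, 0, 0]
  ],
  "twist": [
    [0, 0, 0],
    [0, 0, 0],
    [0, 0, 0],
    [0, 0, 0],
    [0, 0, 0],
    [0, 0, 0],
    [0, 0, 0],
    [0, 0, 0],
    [0, 0, 0],
    [0, 0, 0],
    [0, 0, 0],
    [0, 0, 0]
  ],
  "gripper": [1, 1, 1, 1, 1, 1, 1, 1, 1, 1, 1, 1]
}}

```text
time_s: 8.55
tcp_pos: [0.653, 0.1651, 0.2405]
ee_rot: [[0.968, 0.252, -0.0], [0.252, -0.968, -0.0], [-0.0, 0.0, -1.0]]
wrist_force: [-0.0, -0.5, -1.5]
gripper_width: 0.627
```

```bash
python3 - <<'E'
from h import *
s=r.sense();print(s["tcp_pos"],s["wrist_force"],s["gripper_width"])
a=r.capture("scene");b=r.capture("side");w=r.capture("wrist")
A=cv2.resize(a["image"][80:220,360:510],None,fx=2.6,fy=2.6,interpolation=cv2.INTER_CUBIC);B=cv2.resize(b["image"][240:380,150:300],None,fx=2.6,fy=2.6,interpolation=cv2.INTER_CUBIC)
cv2.imwrite("pics/p1.png",np.hstack([A,B]))
cv2.imwrite("pics/p_w.png",w["image"])
E
```

```text
[0.65301575 0.16511676 0.24045955] [-0.03170553 -0.46681685 -1.51561966] 0.6274466938709098
```

View pics/p1.png

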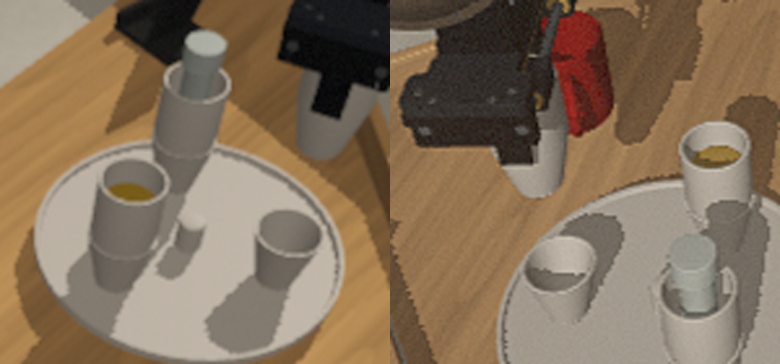

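View pics/p_w.png

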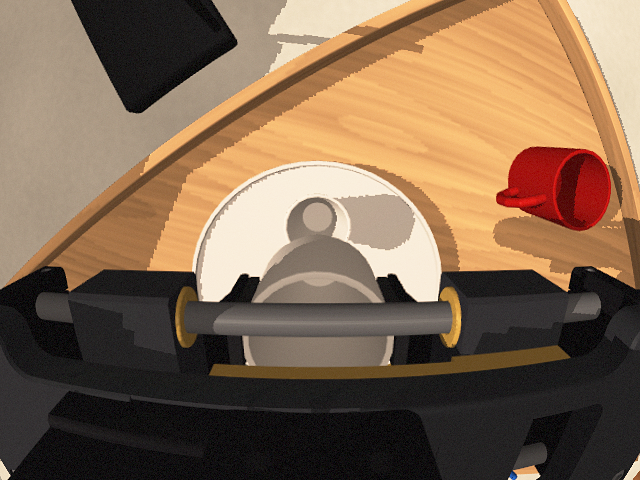

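Request:
{"method": "servo_tool", "body": {
  "slide": [
    [0.01, 0.01, -0.15],
    [0, 0, -0.3],
    [0, 0, -0.3],
    [0, 0, -0.3],
    [0, 0, -0.3],
    [0, 0, -0.2],
    [0, 0, -0.1],
    [0, 0, -0.1],
    [0, 0, 0],
    [0, 0, 0]
  ],
  "twist": [
    [0, 0, 0],
    [0, 0, 0],
    [0, 0, 0],
    [0, 0, 0],
    [0, 0, 0],
    [0, 0, 0],
    [0, 0, 0],
    [0, 0, 0],
    [0, 0, 0],
    [0, 0, 0]
  ],
  "gripper": [1, 1, 1, 1, 1, 1, 1, 1, 1, 1]
}}

```text
time_s: 9.95
tcp_pos: [0.654, 0.1662, 0.1361]
ee_rot: [[0.968, 0.252, 0.001], [0.252, -0.968, 0.0], [0.001, -0.0, -1.0]]
wrist_force: [-0.0, -0.3, -2.1]
gripper_width: 0.628
```

```bash
python3 - <<'E'
from h import *
s=r.sense();print(s["tcp_pos"],s["ee_rot"][2],s["wrist_force"],s["moment"],s["gripper_width"])
a=r.capture("scene");b=r.capture("side")
A=cv2.resize(a["image"][120:200,430:510],None,fx=5,fy=5,interpolation=cv2.INTER_CUBIC);B=cv2.resize(b["image"][290:370,175:255],None,fx=5,fy=5,interpolation=cv2.INTER_CUBIC)
cv2.imwrite("pics/p2.png",np.hstack([A,B]))
E
```

```text
[0.65401775 0.16623465 0.13613042] [ 1.15031791e-03 -7.68908559e-05 -9.99999335e-01] [-0.02721714 -0.32637999 -2.09316636] [-0.06975587  0.01099554 -0.01362976] 0.6282544434849323
```

View pics/p2.png

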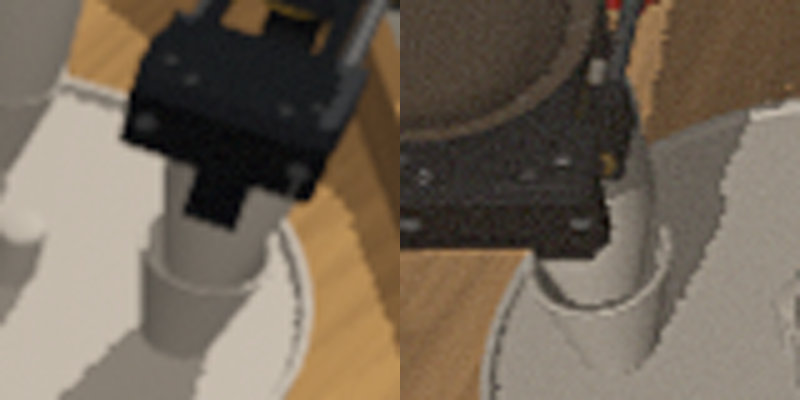

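```bash
python3 - <<'E'
from h import *
out=[]
for n,(x,y) in(("scene",(430,120)),("side",(175,290))):
    c=r.capture(n);f=7
    im=cv2.resize(c["image"][y:y+80,x:x+56],None,fx=f,fy=f,interpolation=cv2.INTER_CUBIC) if 0 else cv2.resize(c["image"][y+30:y+80,x+20:x+75],None,fx=f,fy=f,interpolation=cv2.INTER_CUBIC)
    im2=im.copy()
    for o,R,col in(((.6536,.1655,.093),.029,(0,255,0)),((.654,.1662,.093),.01975,(0,0,255)),((.654,.1662,.129),.028,(255,0,0)),((.654,.1662,.150),.028,(255,0,0))):
        P=(circ(c,o,R)-[x+20,y+30]+.5)*f-.5
        cv2.polylines(im2,[np.round(P*16).astype(np.int32)],True,col,1,cv2.LINE_AA,4)
    out.append(np.hstack([im,im2]))
cv2.imwrite("pics/p3.png",cv2.resize(np.vstack(out),None,fx=.8,fy=.8,interpolation=cv2.INTER_AREA))
E
```

```text
(no output)
```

View pics/p3.png

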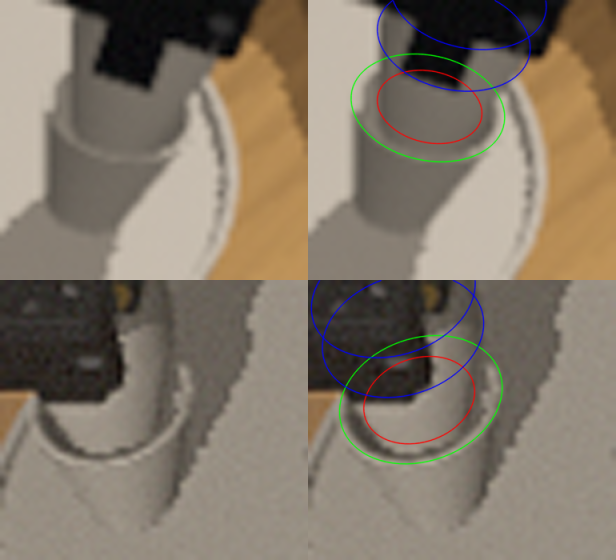

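Request:
{"method": "servo_tool", "body": {
  "slide": [
    [-0.01, -0.01, -0.06],
    [0, 0, -0.06],
    [0, 0, -0.06],
    [0, 0, -0.05],
    [0, 0, -0.04],
    [0, 0, 0],
    [0, 0, 0]
  ],
  "twist": [
    [0, 0, 0],
    [0, 0, 0],
    [0, 0, 0],
    [0, 0, 0],
    [0, 0, 0],
    [0, 0, 0],
    [0, 0, 0]
  ],
  "gripper": [1, 1, 1, 1, 1, 1, 1]
}}

```text
time_s: 11.02
tcp_pos: [0.6532, 0.1655, 0.1195]
ee_rot: [[0.968, 0.252, 0.0], [0.252, -0.968, 0.0], [0.0, -0.0, -1.0]]
wrist_force: [-0.3, -0.0, -1.9]
gripper_width: 0.626
```

```bash
python3 - <<'E'
from h import *
s=r.sense();print(s["time_s"],s["tcp_pos"],s["wrist_force"],s["moment"])
E
```

```text
11.025 [0.65318469 0.16554394 0.11949473] [-0.26874153 -0.02298797 -1.90675632] [-0.01106754 -0.03943266  0.04701826]
```

Request:
{"method": "servo_tool", "body": {
  "slide": [
    [0, 0, -0.03],
    [0, 0, -0.03],
    [0, 0, -0.02],
    [0, 0, 0],
    [0, 0, 0]
  ],
  "twist": [
    [0, 0, 0],
    [0, 0, 0],
    [0, 0, 0],
    [0, 0, 0],
    [0, 0, 0]
  ],
  "gripper": [1, 1, 1, 1, 1]
}}

```text
time_s: 11.65
tcp_pos: [0.6531, 0.1655, 0.1145]
ee_rot: [[0.968, 0.252, -0.0], [0.252, -0.968, -0.0], [-0.0, 0.0, -1.0]]
wrist_force: [0.4, -0.3, -1.8]
gripper_width: 0.63
```

Request:
{"method": "servo_tool", "body": {
  "slide": [
    [0, 0, -0.02],
    [0, 0, -0.01],
    [0, 0, 0],
    [0, 0, 0]
  ],
  "twist": [
    [0, 0, 0],
    [0, 0, 0],
    [0, 0, 0],
    [0, 0, 0]
  ],
  "gripper": [1, 1, 1, 1]
}}

```text
time_s: 12.15
tcp_pos: [0.6533, 0.1656, 0.1128]
ee_rot: [[0.968, 0.252, 0.001], [0.252, -0.968, 0.0], [0.001, -0.0, -1.0]]
wrist_force: [1.3, 0.2, -1.2]
gripper_width: 0.632
```

```bash
python3 - <<'E'
from h import *
s=r.sense();print(s["time_s"],s["tcp_pos"],s["wrist_force"],s["moment"])
E
```

```text
12.15 [0.65328677 0.16556642 0.11284719] [ 1.30745362  0.16782225 -1.15619138] [ 0.03202121 -0.2704578   0.00065416]
```

Request:
{"method": "servo_tool", "body": {
  "slide": [
    [0.01, 0.0, 0],
    [0, 0, -0.01],
    [0, 0, 0],
    [0, 0, 0]
  ],
  "twist": [
    [0, 0, 0],
    [0, 0, 0],
    [0, 0, 0],
    [0, 0, 0]
  ],
  "gripper": [1, 1, 1, 1]
}}

```text
time_s: 12.65
tcp_pos: [0.6536, 0.1655, 0.1121]
ee_rot: [[0.968, 0.252, -0.0], [0.252, -0.968, -0.0], [-0.0, 0.0, -1.0]]
wrist_force: [-0.2, 0.6, -1.8]
gripper_width: 0.631
```

```bash
python3 - <<'E'
from h import *
s=r.sense();print(s["time_s"],s["tcp_pos"],s["wrist_force"],s["moment"])
E
```

```text
12.65 [0.65358579 0.16547688 0.11207566] [-0.24610736  0.61156804 -1.79165636] [-0.00258914 -0.04149044  0.00557958]
```

Force cleared; keep lowering in 0.6 mm steps.

Request:
{"method": "servo_tool", "body": {
  "slide": [
    [0, 0, -0.01],
    [0, 0, 0],
    [0, 0, 0]
  ],
  "twist": [
    [0, 0, 0],
    [0, 0, 0],
    [0, 0, 0]
  ],
  "gripper": [1, 1, 1]
}}

```text
time_s: 13.02
tcp_pos: [0.6537, 0.1655, 0.1115]
ee_rot: [[0.968, 0.252, 0.0], [0.252, -0.968, 0.0], [0.0, -0.0, -1.0]]
wrist_force: [-1.2, 0.6, -2.1]
gripper_width: 0.629
```

```bash
python3 - <<'E'
from h import *
s=r.sense();print(s["time_s"],s["tcp_pos"],s["wrist_force"],s["moment"])
E
```

```text
13.025 [0.65368731 0.16549266 0.11154122] [-1.16821711  0.57706949 -2.06372201] [-0.03122564 -0.13155867  0.02325306]
```

Request:
{"method": "servo_tool", "body": {
  "slide": [
    [0, 0, -0.01],
    [0, 0, 0],
    [0, 0, 0]
  ],
  "twist": [
    [0, 0, 0],
    [0, 0, 0],
    [0, 0, 0]
  ],
  "gripper": [1, 1, 1]
}}

```text
time_s: 13.4
tcp_pos: [0.6537, 0.1656, 0.111]
ee_rot: [[0.968, 0.252, 0.0], [0.252, -0.968, 0.0], [0.0, -0.0, -1.0]]
wrist_force: [0.2, -0.3, -1.2]
gripper_width: 0.63
```

```bash
python3 - <<'E'
from h import *
s=r.sense();print(s["time_s"],s["tcp_pos"],s["wrist_force"],s["moment"])
E
```

```text
13.4 [0.65374401 0.16557228 0.11099704] [ 0.22104757 -0.27902934 -1.2441788 ] [-0.02718996 -0.22343833 -0.00886037]
```

Request:
{"method": "servo_tool", "body": {
  "slide": [
    [0, 0, -0.01],
    [0, 0, 0],
    [0, 0, 0]
  ],
  "twist": [
    [0, 0, 0],
    [0, 0, 0],
    [0, 0, 0]
  ],
  "gripper": [1, 1, 1]
}}

```text
time_s: 13.78
tcp_pos: [0.6538, 0.1656, 0.1105]
ee_rot: [[0.968, 0.252, 0.0], [0.252, -0.968, 0.0], [0.001, -0.0, -1.0]]
wrist_force: [0.3, 0.9, -0.6]
gripper_width: 0.627
```

```bash
python3 - <<'E'
from h import *
s=r.sense();print(s["time_s"],s["tcp_pos"],s["wrist_force"],s["moment"])
E
```

```text
13.775 [0.65383796 0.16561381 0.11045761] [ 0.30528481  0.88263166 -0.55138545] [ 0.11045935 -0.25623133  0.03803874]
```

Request:
{"method": "servo_tool", "body": {
  "slide": [
    [0.004, 0, -0.01],
    [0, 0, 0],
    [0, 0, 0]
  ],
  "twist": [
    [0, 0, 0],
    [0, 0, 0],
    [0, 0, 0]
  ],
  "gripper": [1, 1, 1]
}}

```text
time_s: 14.15
tcp_pos: [0.654, 0.1656, 0.1099]
ee_rot: [[0.968, 0.252, 0.0], [0.252, -0.968, 0.0], [0.0, -0.0, -1.0]]
wrist_force: [0.1, 1.0, 0.0]
gripper_width: 0.628
```

```bash
python3 - <<'E'
from h import *
s=r.sense();print(s["time_s"],s["tcp_pos"],s["wrist_force"],s["moment"])
E
```

```text
14.15 [0.65397458 0.16561622 0.10993011] [0.07912344 0.98535768 0.03433287] [ 0.28785785 -0.02995518 -0.01588329]
```

Height matches the predicted rest (TCP 0.110), and the weight has been taken up. Releasing.

Request:
{"method": "servo_tool", "body": {
  "slide": [
    [0, 0, 0],
    [0, 0, 0],
    [0, 0, 0],
    [0, 0, 0],
    [0, 0, 0],
    [0, 0, 0],
    [0, 0, 0],
    [0, 0, 0]
  ],
  "twist": [
    [0, 0, 0],
    [0, 0, 0],
    [0, 0, 0],
    [0, 0, 0],
    [0, 0, 0],
    [0, 0, 0],
    [0, 0, 0],
    [0, 0, 0]
  ],
  "gripper": [0.2, 0, 0, 0, 0, 0, 0, 0]
}}

```text
time_s: 15.15
tcp_pos: [0.6539, 0.1655, 0.1097]
ee_rot: [[0.968, 0.252, -0.0], [0.252, -0.968, 0.0], [-0.0, -0.0, -1.0]]
wrist_force: [0.0, 0.1, -0.0]
gripper_width: 1.001
```

```bash
python3 - <<'E'
from h import *
s=r.sense();print(s["time_s"],s["tcp_pos"],s["wrist_force"],s["moment"],s["gripper_width"])
a=r.capture("scene");b=r.capture("side");w=r.capture("wrist")
A=cv2.resize(a["image"][120:200,430:510],None,fx=5,fy=5,interpolation=cv2.INTER_CUBIC);B=cv2.resize(b["image"][290:370,175:255],None,fx=5,fy=5,interpolation=cv2.INTER_CUBIC)
cv2.imwrite("pics/q1.png",np.hstack([A,B]));cv2.imwrite("pics/q1w.png",w["image"])
E
```

```text
15.15 [0.6538817  0.16549673 0.10973684] [ 0.02187706  0.09882325 -0.04761728] [-0.10505101 -0.03498232  0.00716638] 1.0012239769290192
```

View pics/q1.png

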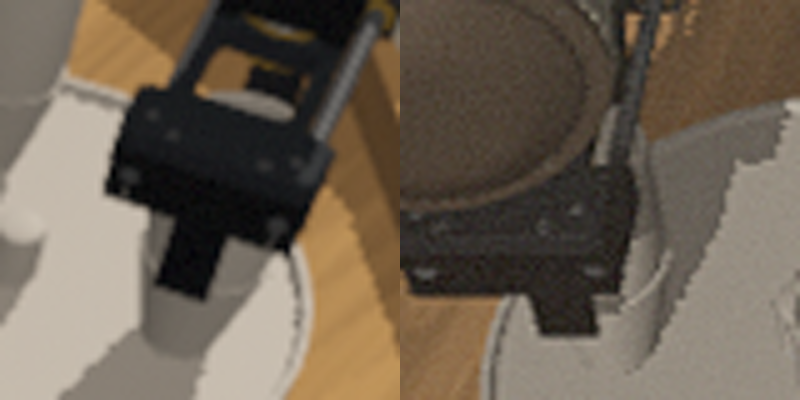

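View pics/q1w.png

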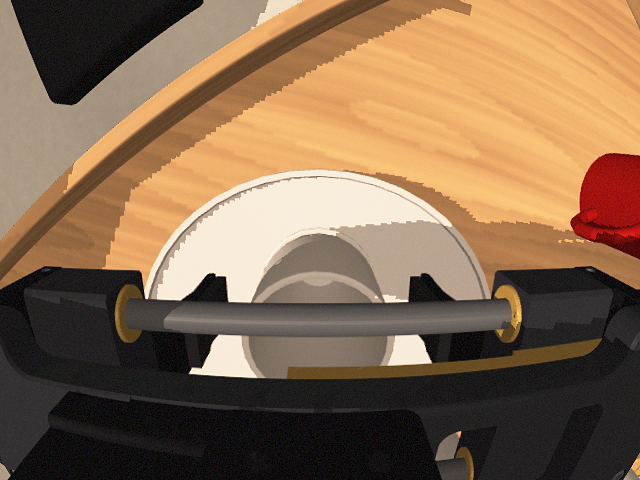

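Cup stands free, centred between the open fingers (227–410 px). Retreat straight up.

Request:
{"method": "servo_tool", "body": {
  "slide": [
    [0, 0, 0.1],
    [0, 0, 0.2],
    [0, 0, 0.4],
    [0, 0, 0.5],
    [0, 0, 0.6],
    [0, 0, 0.6],
    [-0.5, -0.2, 0.5],
    [-0.8, -0.3, 0.3],
    [-0.8, -0.4, 0.1],
    [-0.8, -0.4, 0],
    [0, 0, 0],
    [0, 0, 0]
  ],
  "twist": [
    [0, 0, 0],
    [0, 0, 0],
    [0, 0, 0],
    [0, 0, 0],
    [0, 0, 0],
    [0, 0, 0],
    [0, 0, 0],
    [0, 0, 0],
    [0, 0, 0],
    [0, 0, 0],
    [0, 0, 0],
    [0, 0, 0]
  ],
  "gripper": [0, 0, 0, 0, 0, 0, 0, 0, 0, 0, 0, 0]
}}

```text
time_s: 16.8
tcp_pos: [0.4803, 0.0876, 0.3091]
ee_rot: [[0.968, 0.252, 0.003], [0.252, -0.968, 0.001], [0.003, -0.0, -1.0]]
wrist_force: [0.7, 1.0, 0.2]
gripper_width: 0.998
```

```bash
python3 - <<'E'
from h import *
s=r.sense();print(s["time_s"],s["tcp_pos"],s["wrist_force"])
a=r.capture("scene");b=r.capture("side")
cv2.imwrite("pics/f_sc.png",a["image"]);cv2.imwrite("pics/f_si.png",b["image"])
out=[]
for c,(x,y) in((a,(430,110)),(b,(175,270))):
    f=5;im=cv2.resize(c["image"][y:y+80,x:x+75],None,fx=f,fy=f,interpolation=cv2.INTER_CUBIC);im2=im.copy()
    for o,R in(((.6538,.1655,.155),.028),((.6538,.1655,.093),.029)):
        P=(circ(c,o,R)-[x,y]+.5)*f-.5
        cv2.polylines(im2,[np.round(P*16).astype(np.int32)],True,(0,255,0),1,cv2.LINE_AA,4)
    out.append(np.hstack([im,im2]))
cv2.imwrite("pics/f_crop.png",cv2.resize(np.vstack(out),None,fx=.75,fy=.75,interpolation=cv2.INTER_AREA))
E
```

```text
16.8 [0.48034226 0.08764355 0.30912578] [0.70559285 0.95713156 0.24248511]
```

View pics/f_crop.png

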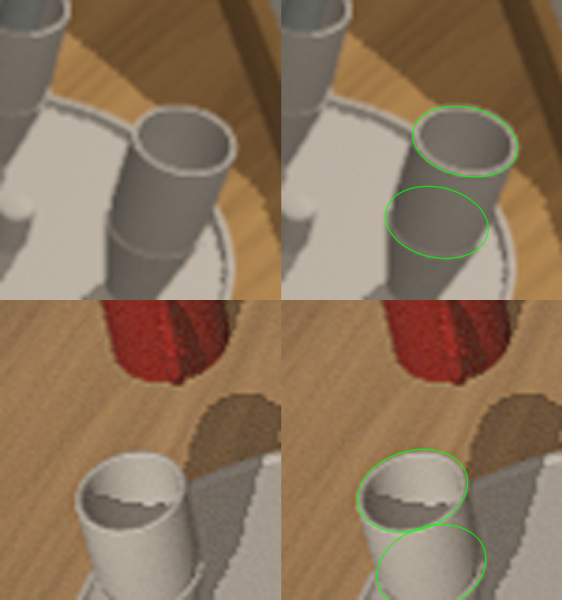

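View pics/f_sc.png

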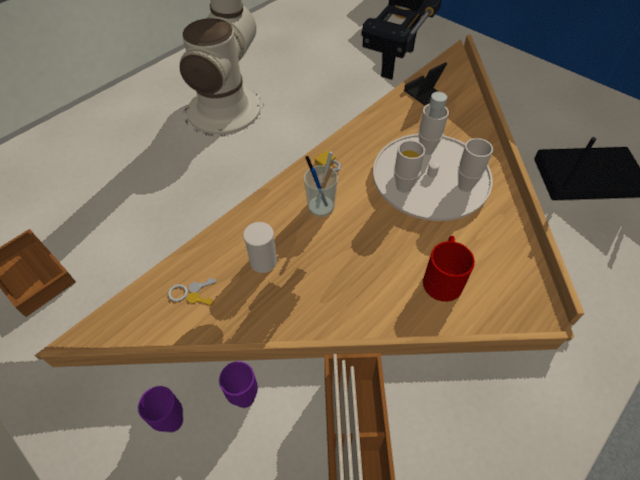

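The rim overlay matches a seated, upright cup at z = 0.155 in both views. The canister (261,248) and pen glass (320,190) are where they were. Handing in.

```bash
python3 - <<'E'
from station import r
print(r.finish_job())
E
```

```text
the job is handed in; nothing more can be done
None
```

The loose white cup is now standing upright in the empty socket, and I handed the job in at about 17 s of the 40 s allowed.

- **Grip and placing:** I gripped the cup by its straight upper band and carried it over. I lowered it in steps down to 0.6 mm, shifting about 0.8 mm outward when the moment reading showed it touching one side. I let go at TCP z ≈ 0.110, the height I had predicted for rest, where the wrist force showed the socket carrying the cup's weight, so it was neither dropped nor pressed in.
- **Last checks:** In both fixed cameras the rim matched an upright, centred cup at z = 0.155. In the last scene picture the canister and the pen glass were unmoved and standing. Wrist force stayed under about 2.5 N in the readings I took.
- **Disagreements:** The cameras differed by about 2–3 mm on single positions, which is roughly their calibration error. A circle fit to the tray itself was poor, with the two views up to 14 mm apart, so I took the tray centre from the three cup positions instead.

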